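Set the wine dispenser to a glass and pour

TASK

Push the upright tab of the wine dispenser's dial round to the position labelled with the wine-glass picture, so that it points squarely at the middle of that picture, then press the round pour button all the way down and let it come back up. Only push and press with the fingers; leave the glass, the cork and the bottle stopper that stand on the dispenser as they are.

Things in the scene. Friction and masses are not known exactly. Their poses are not given: they have to be found in the camera images.
- console: Wine dispenser, a flat steel box fixed to the counter: 270 mm in its x (-165 to +105), 520 mm in its y (-240 to +280), deck 50 mm above the counter. Origin: on the counter under the dial's axis; +z up, -x its front (towards the robot, give or take its yaw). A spout column 32 mm thick, 165 mm above the deck, stands at its (75, 225) mm, with a spout reaching 97 mm from it along -x.
- dial_axis (a point): Point on the dial's vertical turning axis at deck height (50 mm above the counter). The dial is a disc of 120 mm diameter whose top is 13 mm above the deck, with a hub 36 mm wide whose top is 21 mm above the deck.
- dial (a joint): Turn of the dial, rad, positive counter-clockwise from above. 0 is the parked position, without a label; it starts within 0.2 of it. At -0.698, +0.698 and +1.396 (steps of 40 degrees) the tab points at the centre of one of the three picture plates. Stops at -0.95 and +1.65. No clicks: it turns stiffly by friction, about 3 to 4 N pushed at the tab, and stays where it is left.
- tab_top (a point): Centre of the top of the dial's tab, the upright black fin that sticks out beyond the disc and is what is pushed: 30 mm long radially (from 63 to 93 mm from the axis), 12 mm thick, its top 42 mm above the deck. This point is 78 mm from the axis. Below it a 14 mm wide arm, top 13 mm above the deck, joins it to the disc.
- dial_aim (a point): The point that the tab points at: on the line from the axis through the tab, 130 mm from the axis. It lies on the centre of a picture plate when the dial is set to that plate.
- glass_mark (a point): Centre of the top of the picture plate wanted: a round dark steel plate of 54 mm diameter flat on the deck, with a flat brass relief of a stemmed wine glass (foot bar, stem, open U-shaped bowl). The centre is 130 mm from the dial's axis; its top with relief is 6 mm above the deck. Which of the three labelled positions it has differs from run to run.
- bottle_mark (a point): Centre of a like plate, relief of a bottle (a wide block with a thin neck): not wanted.
- grapes_mark (a point): Centre of a like plate, relief of a bunch of grapes (a cluster of 12 little domes, 9 mm above the deck at most): not wanted.
- pour (a joint): Travel of the pour button in m: 0 is up, 0.006 fully down; sprung, about 5 N when fully down; it comes back up when released.
- pour_top (a point): Centre of the top of the pour button, a round aluminium push button of 34 mm diameter in a dark steel housing (50 mm wide, top 12 mm above the deck), at the console's (-20, -185) mm. Its top is 22 mm above the deck when up. It is pressed straight down.
- tasting_glass: Stemmed glass 108 mm tall, 64 mm wide, standing on the drip grid under the spout. Origin: centre of its foot. Leave it.
- cork: Loose cork, 24 mm across, 44 mm tall, standing on the deck behind the dial. Origin: centre of its underside. Leave it.
- stopper: Loose steel bottle stopper, 38 mm across, 40 mm tall, standing on the deck between the dial and the pour button, farther back. Origin: centre of its underside. Leave it.
There are look-alikes about, which are no part of the job. Of the things shaped like the tasting_glass, the glass one is meant. Of the things that look like the stopper, the smallest one is meant.

How it is judged:
On the way, in this order (a step that is already met when the one before it is completed fails the run):
1. the dial comes to rest with its tab pointing at the wine-glass plate (horizontal distance between dial_aim and glass_mark below 0.014 m and velocity of joint dial between -0.1 and 0.1 rad/s), for 0.3 s.
2. with the dial there, the pour button is pressed down (all of step 1 and value of joint pour above 0.0045 m), for 0.05 s.
At the end, for the whole second after the job is handed in: The dial rests with the point its tab aims at within 14 mm (about 6 degrees) of the wine-glass plate's centre; the pour button was pressed 4.5 mm or more after that and is up again (less than 2 mm down); glass, cork and stopper are upright and within 20 mm of where they were (all of step 1 and value of joint pour below 0.002 m and distance of each of tasting_glass, cork, stopper from where it was at the start of the episode below 0.02 m and angle between each of tasting_glass, cork, stopper's own z axis and vertical below 0.2 rad); the robot touches nothing.
It fails at once if the pour button is pressed while the dial does not point at the wine glass (value of joint pour above 0.0045 m and horizontal distance between dial_aim and glass_mark above 0.02 m).
It fails at once if the tasting glass, the cork or the stopper is lifted, carried, shoved or tipped (distance of any of tasting_glass, cork, stopper from where it was at the start of the episode above 0.03 m or angle between any of tasting_glass, cork, stopper's own z axis and vertical above 0.4 rad).
It also fails if it takes over 51 s, if anything falls off the work surface, if the arm or the gripper's body presses on something with over 40 N, if the wrist force passes 120 N, or if a joint passes its speed limit or range.

ROBOT

A 7-joint arm with a two-finger parallel gripper is mounted at the origin on the work surface. World frame = base frame: x ahead of the robot, y to its left, z up, the work surface at z = 0. Lengths are in m, angles in rad, forces in N, time in s.
With the tool pointing down it reaches from about 0.35 to 0.9 m from the base axis. Payload 7.2 kg.
Tool frame: the origin (TCP) lies on the mounting face of the last link; the fingertips stand 182 mm ahead of it and the grasp point (between the pads) lies 163 mm ahead of it; z points along the fingers, y is the line along which they close (so a half turn about z gives the same grasp; the last joint's range is limited). The gripper opens to 88 mm and grips with 3 to 60 N. Pads are 20 mm wide; open, the fingers measure 115 mm over their backs; the gripper's body (75 mm by 178 mm) begins 61 mm behind the grasp point.
Start: joints at [1.04, 0.411, -0.013, 1.596, 0.006, 1.134, -0.082], TCP at [0.279, -0.559, 0.405] pointing down, gripper open.
Joint ranges: [-2.95, 2.95], [-0.29, 1.99], [-1.47, 1.44], [0.14, 2.54], [-1.03, 4.17], [0.13, 1.85], [-2.86, 2.86]. Speed limits (rad/s): [2.39, 2.39, 3.01, 3.01, 3.14, 3.14, 3.14].

INTERFACE

Orientations are given as a unit quaternion [w, x, y, z].
In Python, from station import sense, grab_frame, camera_model, job_done, look_for gives the robot as it stands.
- The arm moves only by the shell command python3 -m crank 'ROWS' [FORCE]. ROWS is JSON, a list of rows, each an object with "xyz": the shift along the tool's x, y, z in m, a list of three; "rot": the turn, a rotation vector about the tool's x, y, z in degrees, a list of three; "jaw": the closure, from 0 (fully open) to 1 (shut). A call has 1 to 12 rows; each row shifts and turns the commanded pose from where the row before left it, along the tool's axes as they then stand; what a row does not reach is not made up. A row lasts 1/12 s, in which the tool goes at most 41.7 mm and 7.16 degrees, less where a joint would pass 70% of its speed; a pose out of reach is approached as far as the arm can. A call is refused whole if a number of a shift passes 0.0417 or a number of a turn 7.16, either way. A call with a gripper value outside its range is refused whole. The fingers move at their own pace and stop on an object; FORCE is the grip in N (left out, the last holds). Time passes only in rows, so rows that do not move let the fingers close. It gives the time, the measured TCP pose, the force, the opening and the grip force at its end, in the units of the state.
- sense(): the state, without advancing time (a new reading comes with each control period).
- grab_frame(name): name is "side" or "top"; returns (picture, depth): 420x560x3 uint8, red, green, blue; 420x560 float32, m along the optical axis (not along the pixel's ray), 0 where there is no reading.
- camera_model(name): a dict with "fx", "fy", "cx", "cy" (pixels), "dist_coeffs" ([k1, k2, p1, p2, k3] as OpenCV has them; the pictures are not rectified), "camera_from_world" (4x4, takes a point from world to camera coordinates). Camera axes: x right, y down, z forward; pixel columns grow to the right and rows downward; lengths in m; the calibration is good to about 2 mm. A picture is of the moment at which its call begins. camera_model takes no time and is no camera call.
- job_done(): hands the job in; it is judged then, once.
Trained networks look in the newest picture that a camera, given by its name, has taken for a name from the list of things; names that differ only in an ending like _2 or _b are one class to them, and where a whole thing is asked for, a point or a joint stands for the part that bears it (a point fixed in the world has none). Each returns a list of dicts, best first, with "score" (0 to 1); they miss things now and then, are a little off and sometimes report something else, mostly with a low value. They report only what shows in the picture. A call takes as long as a camera call. They do not tell look-alikes from the thing itself.
- look_for(camera, thing): "extent" ([left, top, right, bottom] in pixels, round what is visible of it).
The state is a dict: "t": time; "q": joint angles; "qd": joint speeds; "joint_torque": joint torques, N m; "eef_pos": TCP position; "ee_rot": TCP orientation; "contact_force": force on the tool from outside, world axes, zero at the start; "moment": the same for the moment, N m; "gripper_width": opening from 0.0 (shut) to 1.0 (fully open); "grasp_force": force on a finger pad.
Only numpy, scipy, OpenCV 4.12 (cv2) and the standard library are available. Lean on these libraries where they do the work, as an engineer would, in place of code of your own. Each camera call takes 0.05 s, during which the arm holds its last target. There are 200 camera calls.

## Working session

There is one attempt and no reset: what is moved stays moved. The work goes in short steps, Python scripts to look and compute and a shell command to move; the robot and the scene stay as the last step left them, time stands still between calls to the robot, and variables do not carry over. Pictures are saved under pics/ and viewed, at most 10 in all, crops included, and the job is handed in when it is done.

```bash
mkdir -p pics; cat > h.py <<'E'
import numpy as np, cv2
from station import *
def cam(n):
    m=camera_model(n);K=np.array([[m['fx'],0,m['cx']],[0,m['fy'],m['cy']],[0,0,1]]);return K,np.array(m['dist_coeffs']),np.array(m['camera_from_world'])
def ray(n,uv):
    K,d,T=cam(n);p=cv2.undistortPoints(np.array([[uv]],float),K,d)[0,0];R=T[:3,:3]
    return -R.T@T[:3,3],R.T@np.array([p[0],p[1],1])
def atz(n,uv,z):
    o,r=ray(n,uv);return o+r*(z-o[2])/r[2]
def proj(n,P):
    K,d,T=cam(n);return cv2.projectPoints(np.array(P,float).reshape(-1,3),T[:3,:3],T[:3,3],K,d)[0][:,0]
E
python3 - <<'E'
from h import *
s=sense();print(s['t'],s['eef_pos'],s['ee_rot'],s['gripper_width'])
for n in('side','top'):
    im,d=grab_frame(n);cv2.imwrite(f'pics/{n}0.png',im[:,:,::-1]);np.savez(f'{n}0.npz',im=im,d=d)
    K,_,T=cam(n);print(n,(-T[:3,:3].T@T[:3,3]).round(3))
    for t in['dial_axis','tab_top','glass_mark','bottle_mark','grapes_mark','pour_top','tasting_glass','cork','stopper']:
        for r in look_for(n,t)[:3]:
            if r['score']>.2:
                e=r['extent'];c=((e[0]+e[2])/2,(e[1]+e[3])/2);print(t,round(r['score'],2),np.round(e),atz(n,c,.06).round(3))
E
```

```text
0.0 [ 0.27891959 -0.55908848  0.40382922] [-7.24398594e-04  9.73342719e-01  2.29354249e-01 -2.33903654e-04] 0.9984248503074025
side [ 0.496 -0.83   0.634]
dial_axis 0.81 [187. 114. 360. 357.] [ 0.564 -0.044  0.06 ]
dial_axis 0.55 [225. 217. 305. 260.] [ 0.546 -0.05   0.06 ]
tab_top 0.98 [225. 216. 304. 259.] [ 0.546 -0.049  0.06 ]
glass_mark 0.69 [225. 202. 250. 216.] [0.496 0.057 0.06 ]
bottle_mark 0.69 [198. 250. 224. 267.] [ 0.444 -0.104  0.06 ]
grapes_mark 0.86 [230. 271. 259. 293.] [ 0.503 -0.174  0.06 ]
grapes_mark 0.65 [228. 216. 304. 258.] [ 0.548 -0.047  0.06 ]
pour_top 0.66 [266. 293. 288. 309.] [ 0.554 -0.225  0.06 ]
tasting_glass 0.7 [223. 132. 242. 169.] [0.49 0.33 0.06]
tasting_glass 0.7 [229. 271. 263. 292.] [ 0.505 -0.174  0.06 ]
tasting_glass 0.64 [237. 136. 264. 190.] [0.533 0.261 0.06 ]
cork 0.48 [295. 192. 308. 222.] [0.631 0.054 0.06 ]
stopper 0.76 [229. 362. 265. 402.] [ 0.498 -0.381  0.06 ]
stopper 0.67 [303. 250. 322. 278.] [ 0.626 -0.135  0.06 ]
stopper 0.66 [307. 353. 343. 398.] [ 0.607 -0.379  0.06 ]
top [ 0.523 -0.004  1.041]
dial_axis 0.61 [184. 162. 398.
[... 280 characters left out ...]
.8 [307. 245. 327. 265.] [ 0.447 -0.089  0.06 ]
bottle_mark 0.36 [273. 183. 322. 246.] [ 0.546 -0.041  0.06 ]
grapes_mark 0.86 [335. 221. 357. 242.] [ 0.504 -0.16   0.06 ]
grapes_mark 0.59 [368. 208. 381. 218.] [ 0.549 -0.231  0.06 ]
pour_top 0.44 [365. 209. 386. 221.] [ 0.544 -0.234  0.06 ]
tasting_glass 0.94 [128. 186. 169. 216.] [0.584 0.328 0.06 ]
tasting_glass 0.84 [144. 225. 176. 255.] [0.487 0.298 0.06 ]
tasting_glass 0.7 [187. 206. 220. 235.] [0.534 0.19  0.06 ]
cork 0.44 [262. 180. 273. 190.] [0.62  0.032 0.06 ]
stopper 0.73 [401. 178. 421. 197.] [ 0.61  -0.323  0.06 ]
stopper 0.58 [403. 225. 426. 241.] [ 0.499 -0.329  0.06 ]
stopper 0.53 [329. 176. 341. 191.] [ 0.623 -0.134  0.06 ]
```

```bash
python3 - <<'E'
import cv2
a=cv2.imread('pics/top0.png')[150:290,110:430];cv2.imwrite('pics/top0c.png',cv2.resize(a,None,fx=2.5,fy=2.5,interpolation=cv2.INTER_CUBIC))
a=cv2.imread('pics/side0.png')[120:330,170:370];cv2.imwrite('pics/side0c.png',cv2.resize(a,None,fx=2.8,fy=2.8,interpolation=cv2.INTER_CUBIC))
E
```

```text
(no output)
```

View pics/top0c.png

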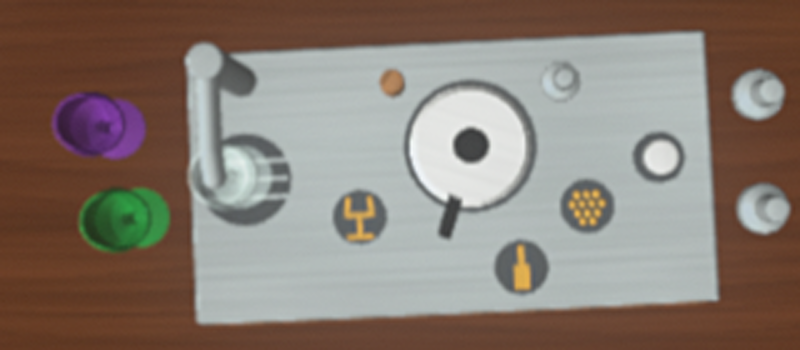

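View pics/side0c.png

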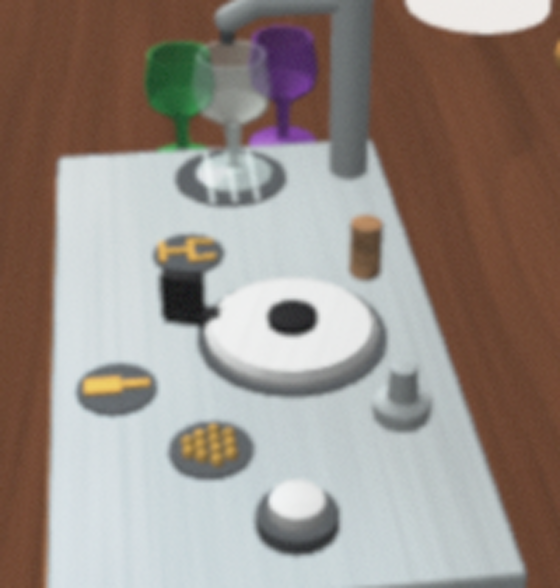

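Top crop: the glass plate is at (360,216) in the crop, which is full-picture (254,236). The bottle is at (521,267), the grapes at (587,206), the hub at (471,145), the tab top at about (450,217) and the button at (660,157). The relief with a foot bar, stem and U bowl is the left plate, so that's the target, with dial at -0.698. The clear glass under the spout and the small stopper at crop (561,81) stay untouched; the green and purple goblets and the two larger stoppers are the look-alikes.

```bash
cat >> h.py <<'E'
def blob(im,c,r,f):
    y,x=np.mgrid[:420,:560];m=((x-c[0])**2+(y-c[1])**2<r*r)&f(im.astype(int));return np.array([x[m].mean(),y[m].mean()]),m.sum()
dark=lambda i:i.max(2)<85
E
python3 - <<'E'
from h import *
im=np.load('top0.npz')['im']
full=lambda c:(110+c[0]/2.5,150+c[1]/2.5)
notsteel=lambda i:(i.max(2)<135)|(i[:,:,0]-i[:,:,2]>40)
W={}
for k,c,r,f,z in[('hub',(471,145),10,dark,.071),('glass',(360,216),13.5,notsteel,.0555),('bottle',(521,267),13.5,notsteel,.0555),('grapes',(587,206),13.5,notsteel,.0555),('pour',(659,157),9,lambda i:i.min(2)>190,.072),('tab',(450,217),12,dark,.088)]:
    uv,n=blob(im,full(c),r,f);W[k]=atz('top',uv,z);print(k,uv.round(1),n,W[k].round(4))
# rigid fit of console
loc={'hub':(0,0),'pour':(-.02,-.185)}
for k,a in(('glass',-.698),('bottle',.698),('grapes',1.396)):loc[k]=(-.13*np.cos(a),-.13*np.sin(a))
L=np.array([loc[k] for k in loc]);P=np.array([W[k][:2] for k in loc])
l,p=L-L.mean(0),P-P.mean(0);yaw=np.arctan2((l[:,0]*p[:,1]-l[:,1]*p[:,0]).sum(),(l*p).sum())
R=np.array([[np.cos(yaw),-np.sin(yaw)],[np.sin(yaw),np.cos(yaw)]]);t=P.mean(0)-R@L.mean(0)
print('yaw',yaw,'t',t,'res',(P-(L@R.T+t)).round(4).tolist())
for k in loc: print(k,(R@np.array(loc[k])+t).round(4))
v=R.T@(W['tab'][:2]-t);print('tab r',np.hypot(*v),'dial',np.arctan2(-v[1],-v[0]))
# check side
s=np.load('side0.npz')['im']
print('side proj hub',proj('side',[*t,.071]),'pour',proj('side',[*(R@np.array(loc['pour'])+t),.072]))
for a in(-.698,-.2):
    print('tab at',a,(R@np.array([-.078*np.cos(a),-.078*np.sin(a)])+t).round(4))
for r,z,c in((None,0,0),):pass
R3=cv2.Rodrigues
from scipy.spatial.transform import Rotation as Ro
q=sense()['ee_rot'];print(Ro.from_quat([q[1],q[2],q[3],q[0]]).as_matrix().round(3))
E
```

```text
hub [298.  207.6] 122 [ 0.5635 -0.0427  0.071 ]
glass [253.6 236.2] 331 [0.4947 0.0667 0.0555]
bottle [318.1 256.5] 354 [ 0.4435 -0.0915  0.0555]
grapes [344.4 232. ] 354 [ 0.503  -0.157   0.0555]
pour [373.9 212.5] 129 [ 0.55   -0.2269  0.072 ]
tab [289.6 236.4] 62 [ 0.4944 -0.0213  0.088 ]
yaw -0.1689135258310306 t [ 0.56914013 -0.03670661] res [[-0.0056, -0.006], [0.0317, -0.0112], [0.0097, 0.0043], [-0.0134, 0.0108], [-0.0223, 0.0021]]
hub [ 0.5691 -0.0367]
pour [ 0.5183 -0.2157]
glass [0.485  0.0624]
bottle [ 0.4569 -0.1023]
grapes [ 0.5253 -0.1591]
tab r 0.07630596906590933 dial -0.03463009360257232
side proj hub [[276.23063182 228.86020901]] pour [[254.91808502 293.01127752]]
tab at -0.698 [0.5187 0.0228]
tab at -0.2 [ 0.4964 -0.0086]
[[ 0.895  0.446  0.   ]
 [ 0.446 -0.895 -0.   ]
 [-0.     0.    -1.   ]]
```

Checked against the plates: all three are 129 to 130 mm from the hub and 40°/80° apart, with the dial zero about -18° off the console's -x. Only my assumption about the parked direction was wrong. The tab is now at dial ≈ 0, and it has to turn about -0.70 rad, clockwise from above. I'll close the fingers and go to its -y side.

```bash
python3 -m crank '[{"xyz":[0,0,0],"rot":[0,0,-6.5],"jaw":1},{"xyz":[0.03,-0.0215,0],"rot":[0,0,0],"jaw":1},{"xyz":[0.03,-0.0215,0],"rot":[0,0,0],"jaw":1},{"xyz":[0.03,-0.0215,0],"rot":[0,0,0],"jaw":1},{"xyz":[0.03,-0.0215,0],"rot":[0,0,0],"jaw":1},{"xyz":[0.03,-0.0215,0],"rot":[0,0,0],"jaw":1},{"xyz":[0.03,-0.0215,0],"rot":[0,0,0],"jaw":1},{"xyz":[0.03,-0.0215,0],"rot":[0,0,0],"jaw":1},{"xyz":[0.03,-0.0215,0],"rot":[0,0,0],"jaw":1},{"xyz":[0.03,-0.0215,0],"rot":[0,0,0],"jaw":1},{"xyz":[0.03,-0.0215,0],"rot":[0,0,0],"jaw":1},{"xyz":[0.03,-0.0215,0],"rot":[0,0,0],"jaw":1}]' 10
cat >> h.py <<'E'
AX=np.array([.5635,-.0427])
def go(x,y,tipz):
    from scipy.spatial.transform import Rotation as Ro
    s=sense();q=s['ee_rot'];M=Ro.from_quat([q[1],q[2],q[3],q[0]]).as_matrix()
    print('t',round(s['t'],2),'pos',np.round(s['eef_pos'],4),'x-axis deg',np.degrees(np.arctan2(M[1,0],M[0,0])).round(1),'tilt',M[2].round(3),'F',np.round(s['contact_force'],1),'w',round(s['gripper_width'],2))
    print('tool shift mm',(1000*M.T@(np.array([x,y,tipz+.182])-s['eef_pos'])).round(1))
E
python3 -c "
from h import *
go(.4752,-.0571,.071)"
```

```text
t: 2.0
eef_pos: [0.4271, -0.1794, 0.405]
ee_rot: [0.0, 0.959, 0.284, 0.0]
contact_force: [0.3, 0.2, 0.2]
gripper_width: 0.13
grasp_force: 0.0
t 2.0 pos [ 0.4271 -0.1794  0.405 ] x-axis deg 33.0 tilt [ 0.     0.001 -1.   ] F [0.3 0.2 0.2] w 0.13
tool shift mm [106.9 -76.5 152. ]
```

```bash
python3 -m crank '[{"xyz":[0.027,-0.019,0],"rot":[0,0,0],"jaw":1},{"xyz":[0.027,-0.019,0],"rot":[0,0,0],"jaw":1},{"xyz":[0.027,-0.019,0],"rot":[0,0,0],"jaw":1},{"xyz":[0.026,-0.0195,0],"rot":[0,0,0],"jaw":1},{"xyz":[0,0,0.03],"rot":[0,0,0],"jaw":1},{"xyz":[0,0,0.03],"rot":[0,0,0],"jaw":1},{"xyz":[0,0,0.03],"rot":[0,0,0],"jaw":1},{"xyz":[0,0,0.03],"rot":[0,0,0],"jaw":1},{"xyz":[0,0,0],"rot":[0,0,0],"jaw":1},{"xyz":[0,0,0],"rot":[0,0,0],"jaw":1}]'
python3 - <<'E'
from h import *
go(.4752,-.0571,.071)
im,d=grab_frame('side');a=im[180:300,180:330,::-1];cv2.imwrite('pics/s1.png',cv2.resize(a,None,fx=5,fy=5,interpolation=cv2.INTER_CUBIC))
E
```

```text
t: 2.83
eef_pos: [0.4746, -0.0586, 0.2841]
ee_rot: [-0.001, 0.959, 0.284, -0.001]
contact_force: [-0.1, 0.6, 1.0]
gripper_width: 0.005
grasp_force: 0.0
t 2.83 pos [ 0.4746 -0.0586  0.2841] x-axis deg 33.0 tilt [-0.002 -0.002 -1.   ] F [-0.1  0.6  1. ] w 0.0
tool shift mm [ 1.4 -0.9 31.1]
```

View pics/s1.png

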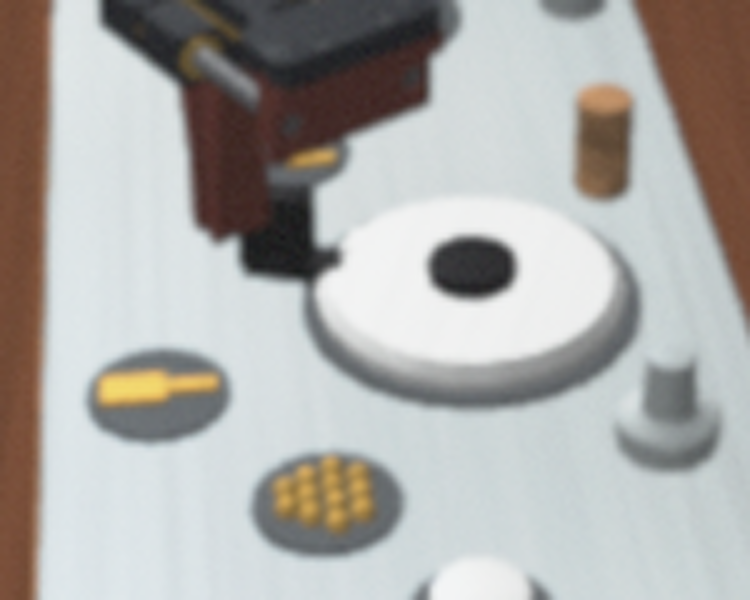

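The closed fingers are at crop (235,230), just on the -y side of the black tab at (280,230), and clear of everything else. Next I'll lower them and push about 90% of the way.

```bash
python3 -m crank '[{"xyz":[0,0,0.016],"rot":[0,0,0],"jaw":1},{"xyz":[0,0,0.015],"rot":[0,0,0],"jaw":1},{"xyz":[0,0,0],"rot":[0,0,0],"jaw":1}]'
python3 -m crank '[{"xyz":[0.005,-0.0035,0],"rot":[0,0,0],"jaw":1},{"xyz":[0.005,-0.0035,0],"rot":[0,0,0],"jaw":1},{"xyz":[0.005,-0.0035,0],"rot":[0,0,0],"jaw":1},{"xyz":[0.005,-0.0035,0],"rot":[0,0,0],"jaw":1},{"xyz":[0.005,-0.0035,0],"rot":[0,0,0],"jaw":1},{"xyz":[0.005,-0.0035,0],"rot":[0,0,0],"jaw":1},{"xyz":[0.005,-0.0035,0],"rot":[0,0,0],"jaw":1},{"xyz":[0.005,-0.0035,0],"rot":[0,0,0],"jaw":1},{"xyz":[0.005,-0.0035,0],"rot":[0,0,0],"jaw":1},{"xyz":[0.005,-0.0035,0],"rot":[0,0,0],"jaw":1},{"xyz":[0.005,-0.0035,0],"rot":[0,0,0],"jaw":1},{"xyz":[0,0,0],"rot":[0,0,0],"jaw":1}]'
python3 - <<'E'
from h import *
go(.5072,.0163,.071)
im,d=grab_frame('side');a=im[180:300,180:330,::-1];cv2.imwrite('pics/s2.png',cv2.resize(a,None,fx=5,fy=5,interpolation=cv2.INTER_CUBIC))
E
```

```text
t: 3.13
eef_pos: [0.475, -0.0589, 0.2539]
ee_rot: [0.0, 0.959, 0.284, 0.0]
contact_force: [-0.5, -0.0, -0.0]
gripper_width: 0.0
grasp_force: 0.0
t: 4.13
eef_pos: [0.5003, 0.0051, 0.2535]
ee_rot: [-0.001, 0.959, 0.285, 0.0]
contact_force: [-0.2, -0.4, 1.0]
gripper_width: 0.007
grasp_force: 0.0
t 4.13 pos [0.5003 0.0051 0.2535] x-axis deg 33.1 tilt [ 0.    -0.001 -1.   ] F [-0.2 -0.4  1. ] w 0.01
tool shift mm [11.9 -5.6  0.5]
```

View pics/s2.png

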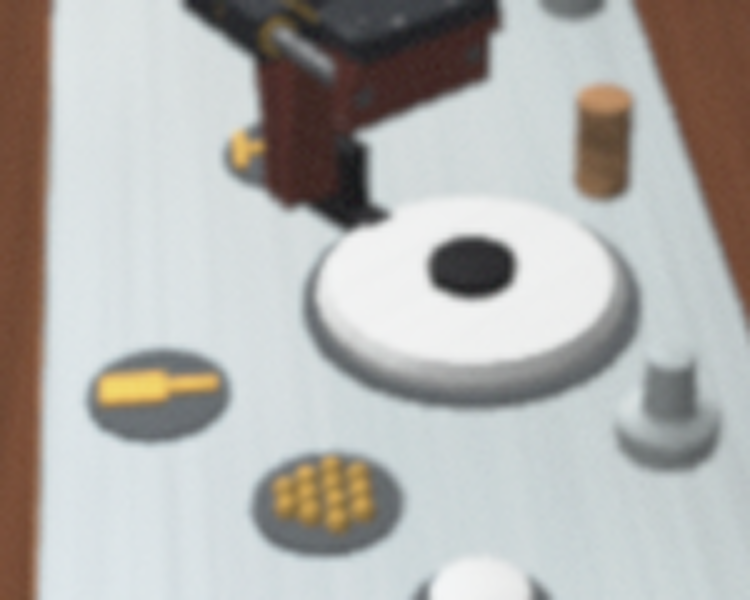

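The tab is now at crop (350,175), close to the glass plate and partly hidden. I'll back off for a clear measurement.

```bash
python3 -m crank '[{"xyz":[-0.02,0,0],"rot":[0,0,0],"jaw":1},{"xyz":[-0.03,0,0],"rot":[0,0,0],"jaw":1},{"xyz":[-0.035,0,0],"rot":[0,0,0],"jaw":1},{"xyz":[-0.035,0,0],"rot":[0,0,0],"jaw":1},{"xyz":[-0.035,0,0],"rot":[0,0,0],"jaw":1},{"xyz":[0,0,0],"rot":[0,0,0],"jaw":1}]'
python3 - <<'E'
from h import *
im,d=grab_frame('top')
go(.5072,.0163,.071)
for a in np.degrees([-.9,-1.006,-1.1]):pass
c=proj('top',[AX[0]-.535*.078,AX[1]+.845*.078,.09])[0];print('expected tab px at target',c)
uv,n=blob(im,c,12,lambda i:i.max(2)<60);w=atz('top',uv,.088)[:2]-AX
print(uv,n,'r',np.hypot(*w),'ang',-np.arctan2(w[1],-w[0]),'want -1.006')
a=im[170:270,220:360,::-1];cv2.imwrite('pics/t2.png',cv2.resize(a,None,fx=5,fy=5,interpolation=cv2.INTER_CUBIC))
E
```

```text
t: 4.68
eef_pos: [0.3648, -0.0831, 0.253]
ee_rot: [-0.0, 0.959, 0.282, -0.003]
contact_force: [-1.0, -1.1, -0.3]
gripper_width: 0.008
grasp_force: 0.0
t 4.73 pos [ 0.3677 -0.082   0.2536] x-axis deg 32.8 tilt [-0.001 -0.    -1.   ] F [-0.1  0.9 -0.2] w 0.01
tool shift mm [170.6  -7.    0.4]
expected tab px at target [270.76249896 225.05681897]
[nan nan] 0 r nan ang nan want -1.006h.py:13: RuntimeWarning: Mean of empty slice.
  y,x=np.mgrid[:420,:560];m=((x-c[0])**2+(y-c[1])**2<r*r)&f(im.astype(int));return np.array([x[m].mean(),y[m].mean()]),m.sum()
  ret = ret.dtype.type(ret / rcount)
```

View pics/t2.png

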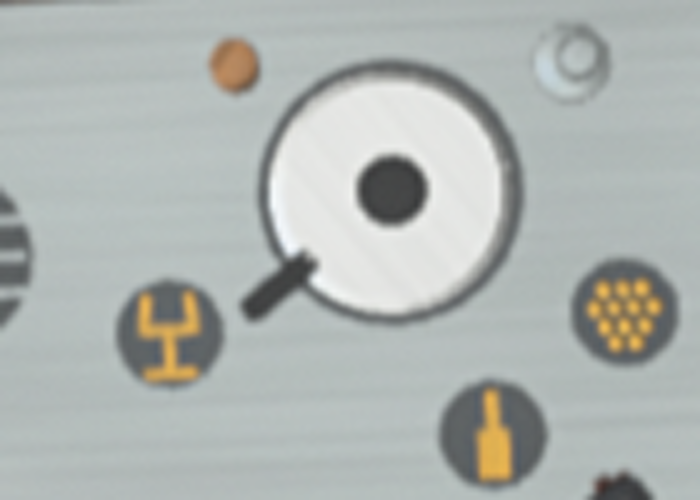

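The view is clear: the tab's top spans crop (243,312) to (315,258) and points a little short of the glass plate at (170,333). Nothing else has moved.

```bash
cat >> h.py <<'E'
def tab(c=(274.5,227.5),r=10):
    im,d=grab_frame('top')
    uv,n=blob(im,c,r,dark);w=atz('top',uv,.088)[:2]-AX
    a=-np.arctan2(w[1],-w[0]);print('tab',uv,n,'r',np.hypot(*w).round(4),'ang',a.round(3),'want -1.006; left deg',np.degrees(a+1.006).round(1))
    return im
E
python3 -c "
from h import *
tab();go(.5072-.0127,.0163-.008,.071)"
```

```text
tab [275.08333333 226.98333333] 60 r 0.0725 ang -0.876 want -1.006; left deg 7.4
t 4.78 pos [ 0.3696 -0.0812  0.2539] x-axis deg 32.9 tilt [ 0.001  0.001 -1.   ] F [ 1.5 -0.1  0.8] w 0.01
tool shift mm [153.5  -7.3   1. ]
```

```bash
python3 -m crank '[{"xyz":[0.036,-0.002,0],"rot":[0,0,0],"jaw":1},{"xyz":[0.036,-0.002,0],"rot":[0,0,0],"jaw":1},{"xyz":[0.036,-0.002,0],"rot":[0,0,0],"jaw":1},{"xyz":[0.03,-0.001,0],"rot":[0,0,0],"jaw":1},{"xyz":[0.006,0,0],"rot":[0,0,0],"jaw":1},{"xyz":[0.005,0,0],"rot":[0,0,0],"jaw":1},{"xyz":[0.005,0,0],"rot":[0,0,0],"jaw":1},{"xyz":[0.005,0,0],"rot":[0,0,0],"jaw":1},{"xyz":[0.005,0,0],"rot":[0,0,0],"jaw":1},{"xyz":[0.004,0,0],"rot":[0,0,0],"jaw":1},{"xyz":[0,0,0],"rot":[0,0,0],"jaw":1},{"xyz":[0,0,0],"rot":[0,0,0],"jaw":1}]'
python3 -c "
from h import *
go(.5072,.0163,.071)"
python3 -m crank '[{"xyz":[-0.02,0,0],"rot":[0,0,0],"jaw":1},{"xyz":[-0.035,0,0],"rot":[0,0,0],"jaw":1},{"xyz":[-0.035,0,0],"rot":[0,0,0],"jaw":1},{"xyz":[-0.035,0,0],"rot":[0,0,0],"jaw":1},{"xyz":[-0.035,0,0],"rot":[0,0,0],"jaw":1},{"xyz":[0,0,0],"rot":[0,0,0],"jaw":1},{"xyz":[0,0,0],"rot":[0,0,0],"jaw":1}]'
python3 - <<'E'
from h import *
im=tab((270.8,225));go(.5072,.0163,.071)
a=im[170:270,220:360,::-1];cv2.imwrite('pics/t3.png',cv2.resize(a,None,fx=5,fy=5,interpolation=cv2.INTER_CUBIC))
E
```

```text
t: 5.78
eef_pos: [0.507, 0.0162, 0.2535]
ee_rot: [0.0, 0.959, 0.284, -0.0]
contact_force: [-3.0, 0.3, -1.8]
gripper_width: 0.004
grasp_force: 1.0
t 5.78 pos [0.507  0.0162 0.2535] x-axis deg 33.0 tilt [-0. -0. -1.] F [-3.   0.3 -1.8] w 0.0
tool shift mm [0.2 0.1 0.5]
t: 6.37
eef_pos: [0.3723, -0.072, 0.2543]
ee_rot: [0.001, 0.959, 0.283, 0.001]
contact_force: [-0.1, -0.1, -0.1]
gripper_width: 0.006
grasp_force: 0.0
tab [272.81034483 223.70689655] 58 r 0.0722 ang -1.008 want -1.006; left deg -0.1
t 6.42 pos [ 0.3736 -0.0713  0.2544] x-axis deg 32.9 tilt [ 0.002  0.002 -1.   ] F [-0.2 -0.1  0.7] w 0.0
tool shift mm [159.7  -0.9   1.8]
```

View pics/t3.png

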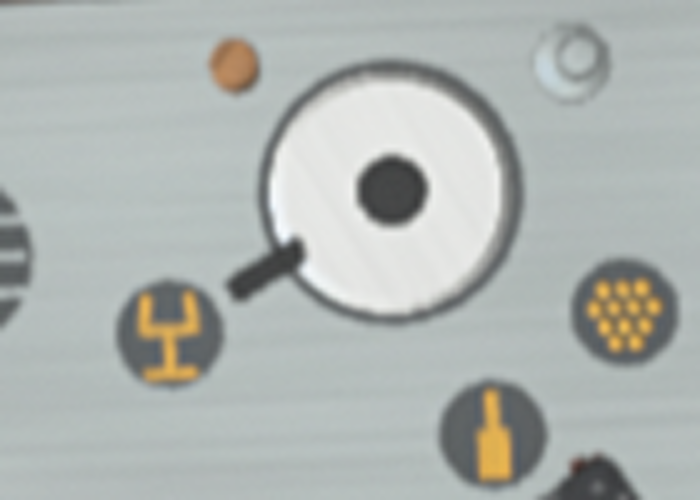

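The tab now points squarely at the glass plate: the line from hub (392,190) through tab (267,271) runs to the plate at (170,333), with the error about 0.1°. Next is the pour button at (0.550, -0.227).

```bash
python3 -m crank '[{"xyz":[0,0,-0.03],"rot":[0,0,0],"jaw":1},{"xyz":[0,0,-0.03],"rot":[0,0,0],"jaw":1},{"xyz":[0.009,0.0324,0],"rot":[0,0,0],"jaw":1},{"xyz":[0.009,0.0324,0],"rot":[0,0,0],"jaw":1},{"xyz":[0.009,0.0324,0],"rot":[0,0,0],"jaw":1},{"xyz":[0.009,0.0324,0],"rot":[0,0,0],"jaw":1},{"xyz":[0.009,0.0324,0],"rot":[0,0,0],"jaw":1},{"xyz":[0.009,0.0324,0],"rot":[0,0,0],"jaw":1},{"xyz":[0.009,0.0324,0],"rot":[0,0,0],"jaw":1},{"xyz":[0,0,0],"rot":[0,0,0],"jaw":1},{"xyz":[0,0,0],"rot":[0,0,0],"jaw":1}]'
python3 - <<'E'
from h import *
go(.55,-.2269,.085)
im,d=grab_frame('side');a=im[180:330,180:330,::-1];cv2.imwrite('pics/s4.png',cv2.resize(a,None,fx=4,fy=4,interpolation=cv2.INTER_CUBIC))
E
```

```text
t: 7.33
eef_pos: [0.5513, -0.2269, 0.313]
ee_rot: [-0.0, 0.959, 0.284, 0.001]
contact_force: [0.4, 0.3, 0.3]
gripper_width: 0.007
grasp_force: 0.0
t 7.33 pos [ 0.5513 -0.2269  0.313 ] x-axis deg 33.0 tilt [ 0.001  0.    -1.   ] F [0.4 0.3 0.3] w 0.01
tool shift mm [-1.1 -0.7 46. ]
```

View pics/s4.png

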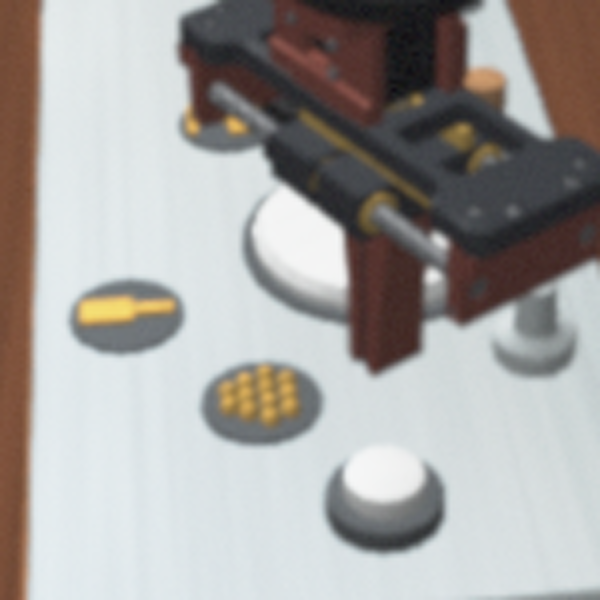

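The closed fingers at (385,350) hang above and in line with the button at (383,475), and the stopper, cork and plates are undisturbed. I'll press straight down and then release.

```bash
python3 -c "
from h import *
print(proj('side',[.5505,-.2269,.072]),'button seen ~ (275.7,298.7)')"
python3 -m crank '[{"xyz":[-0.001,-0.0005,0.023],"rot":[0,0,0],"jaw":1},{"xyz":[0,0,0.023],"rot":[0,0,0],"jaw":1},{"xyz":[0,0,0.006],"rot":[0,0,0],"jaw":1},{"xyz":[0,0,0.005],"rot":[0,0,0],"jaw":1},{"xyz":[0,0,0.003],"rot":[0,0,0],"jaw":1},{"xyz":[0,0,0.003],"rot":[0,0,0],"jaw":1},{"xyz":[0,0,0.001],"rot":[0,0,0],"jaw":1},{"xyz":[0,0,0],"rot":[0,0,0],"jaw":1},{"xyz":[0,0,0],"rot":[0,0,0],"jaw":1}]'
```

```text
[[275.16827266 296.55788732]] button seen ~ (275.7,298.7)
t: 8.13
eef_pos: [0.5485, -0.2262, 0.2505]
ee_rot: [0.0, 0.959, 0.284, 0.001]
contact_force: [-1.0, 3.3, 3.9]
gripper_width: 0.008
grasp_force: 1.8
```

```bash
python3 -m crank '[{"xyz":[0,0,0.002],"rot":[0,0,0],"jaw":1},{"xyz":[0,0,0.001],"rot":[0,0,0],"jaw":1},{"xyz":[0,0,0.001],"rot":[0,0,0],"jaw":1},{"xyz":[0,0,0],"rot":[0,0,0],"jaw":1},{"xyz":[0,0,0],"rot":[0,0,0],"jaw":1}]'
```

```text
t: 8.55
eef_pos: [0.5487, -0.2263, 0.2481]
ee_rot: [0.001, 0.959, 0.284, 0.001]
contact_force: [-6.8, 5.4, 22.0]
gripper_width: 0.004
grasp_force: 11.1
```

The fingertips are at z = 66 mm and the force jumped to 22 N, so the button has bottomed out. Release, back away and check.

```bash
python3 -m crank '[{"xyz":[0,0,-0.005],"rot":[0,0,0],"jaw":1},{"xyz":[0,0,-0.015],"rot":[0,0,0],"jaw":1},{"xyz":[0,0,-0.035],"rot":[0,0,0],"jaw":1},{"xyz":[0,0,-0.04],"rot":[0,0,0],"jaw":1},{"xyz":[0,0,-0.04],"rot":[0,0,0],"jaw":1},{"xyz":[-0.036,0.01,0],"rot":[0,0,0],"jaw":1},{"xyz":[-0.036,0.01,0],"rot":[0,0,0],"jaw":1},{"xyz":[-0.036,0.01,0],"rot":[0,0,0],"jaw":1},{"xyz":[-0.036,0.01,0],"rot":[0,0,0],"jaw":1},{"xyz":[-0.036,0.01,0],"rot":[0,0,0],"jaw":1},{"xyz":[0,0,0],"rot":[0,0,0],"jaw":1},{"xyz":[0,0,0],"rot":[0,0,0],"jaw":1}]'
python3 - <<'E'
from h import *
tab((270.8,225))
go(.55,-.2269,.085)
im,d=grab_frame('side');a=im[100:330,170:370,::-1];cv2.imwrite('pics/s5.png',cv2.resize(a,None,fx=2.6,fy=2.6,interpolation=cv2.INTER_CUBIC))
E
```

```text
t: 9.55
eef_pos: [0.4225, -0.3693, 0.3806]
ee_rot: [0.001, 0.96, 0.281, -0.0]
contact_force: [0.8, 0.6, -1.0]
gripper_width: 0.008
grasp_force: 0.0
tab [272.71186441 223.72881356] 59 r 0.0724 ang -1.009 want -1.006; left deg -0.2
t 9.6 pos [ 0.424  -0.3675  0.3807] x-axis deg 32.9 tilt [ 0.     0.001 -1.   ] F [-0.1 -0.   0.3] w 0.0
tool shift mm [182.1 -49.8 113.7]
```

View pics/s5.png

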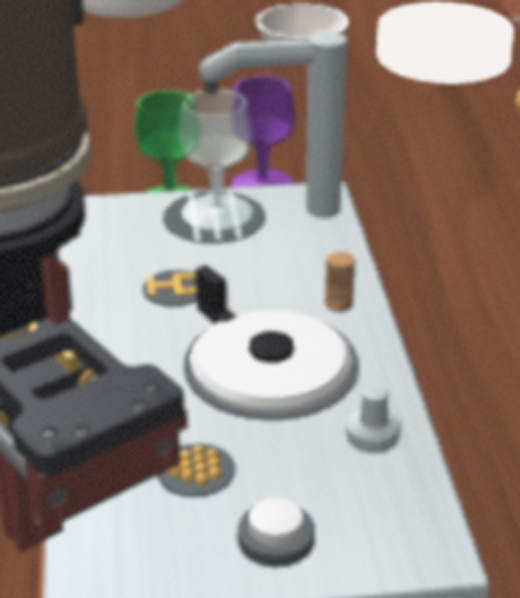

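The tab at (210,293) points at the glass plate at (178,287), and the button at (276,520) is up again. The glass, cork and stopper are upright in place, and the arm is clear.

```bash
python3 -c "
from station import *
print(job_done())"
```

```text
the job is handed in; nothing more can be done
None
```

Job handed in: the dial's tab points at the wine-glass plate (about 0.2° off by the top camera), the pour button was pressed to its stop and is back up, and the glass, cork and stopper were left where they stood; the hand-in gave no verdict.

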